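Clear the piled specimens from the microscope bench

ROBOT

A 6-joint arm with a two-finger parallel gripper is mounted at the origin on the work surface. World frame = base frame: x ahead of the robot, y to its left, z up, the work surface at z = 0. Lengths are in mm, angles in degrees, forces in N, time in s.
With the tool pointing down it reaches from about 425 to 1125 mm from the base axis. Payload 14.9 kg.
Tool frame: the origin (TCP) lies midway between the tips of the shut fingers; the grasp point (between the pads) lies 19 mm behind it (r.pinch_z is the distance from the TCP to the grasp point, in mm); z points along the fingers, y is the direction in which the jaws open and shut (so a half turn about z gives the same grasp; the last joint's range is limited). The gripper opens to 91 mm and grips with 3 to 60 N. Pads are 32 mm wide; open, the fingers measure 118 mm over their backs; the gripper's body (76 mm by 178 mm) begins 60 mm behind the grasp point.
Start: joints at [-69.574, 21.709, 99.362, -0, 58.929, -1.908], TCP at [265.999, -647.505, 213.932] pointing down, gripper open.
Joint ranges: [-158.91, 158.91], [-42.39, 125.64], [0.06, 152.35], [-60.88, 240.88], [17.5, 164.5], [-176.32, 176.32]. Speed limits (degrees/s): [108.29, 108.29, 136.94, 180, 180, 180].

INTERFACE

Orientations are given as a 3x3 rotation matrix whose columns are the frame's x, y, z axes.
In Python, from workcell import r, effector, viewer, ticket gives the robot as it stands. Calls block until the motion is done:
- r.move_pose(position, orientation): joint-space move of the TCP to a pose.
- r.move_straight(position, attitude=None, v=150, max_force=None): straight line of the TCP; attitude=None keeps the orientation; v is the mean speed in mm/s. With max_force (N) it stops when the force on the tool has changed by that much, and returns True; else False.
- r.set_joints(angles): joint-space move.
- effector.grip(opening): finger opening in mm; the grip force is fixed at half the most; returns when the fingers have stopped.
- r.dwell(seconds).
- r.inverse_kinematics(position, orientation): joint angles nearest the present ones, or None.
- viewer.read_camera(name): name is "scene" or "top" or "wrist"; returns (picture, depth): 480x640x3 uint8, red, green, blue; 480x640 float32, mm along the optical axis (not along the pixel's ray), 0 where there is no reading.
- viewer.camera_model(name): a dict with "fx", "fy", "cx", "cy" (pixels), "camera_from_world" (4x4, takes a point from world to camera coordinates). Camera axes: x right, y down, z forward; pixel columns grow to the right and rows downward; lengths in mm; the calibration is good to about 2 mm. A picture is of the moment at which its call begins: read the wrist's pose just before it. camera_model takes no time and is no camera call; for the wrist camera it gives the pose at the moment of the call.
A pose or a line that the arm cannot do raises r.Unreachable and nothing moves.
- ticket.sign_off(): hands the job in, once; it reports no verdict.
Readings, each from a call of its own:
- r.get_time_s(): time.
- r.get_qpos(): joint angles.
- r.get_qvel(): joint speeds.
- r.get_tau(): joint torques, N m.
- r.get_eef_pos(): TCP position.
- r.get_eef_rot(): TCP orientation.
- r.get_wrist_force(): force on the tool from outside, world axes, zero at the start.
- r.get_ft_torque(): the same for the moment, N m.
- r.get_width(): finger opening in mm.
Only numpy, scipy, OpenCV 4.12 (cv2) and the standard library are available. Lean on these libraries where they do the work, as an engineer would, in place of code of your own. Each camera call takes 0.05 s, during which the arm holds its last target. There are 200 camera calls.

TASK

The examined specimens were left in two piles; take the piles apart and put each thing away: the large jar in the wooden block with the wide well, the medium jar in the block with the narrow well, the slide box flat in the shallow metal tray, lengthwise, and the small jar into the open tin, standing on the card inside. Nobody knows how full the tin is, so lower the small jar until you feel it touch; set the glass down gently, never drop or ram it, and keep the jars upright and the slide box flat. Leave the Petri dish and the wash bottle where they are.

Things in the scene. Friction and masses are not known exactly. Their poses are not given: they have to be found in the camera images.
- jar_large_mid (a point): Large specimen jar: glass cylinder 62 mm in diameter, shells inside, ribbed screw lid (dark teal, as on all the jars) 66 mm in diameter, 14 mm high; 62 mm tall in all, 0.19 to 0.3 kg. Stands on the bench with the small jar or the slide box loose on its flat lid, centred to 5 mm. Point: centre, on its axis, 31 mm above its base (lid: 17 to 31 mm above the point); z up its axis.
- jar_medium_mid (a point): Medium specimen jar, slimmer than the large one: glass 46 mm, lid 50 mm in diameter and 14 mm high, 62 mm tall in all, 0.12 to 0.19 kg. Stands on the bench and carries, loose on its lid, whichever of small jar and slide box the large one does not. Point: centre, on its axis, 31 mm above its base (lid: 17 to 31 mm above the point); z up its axis.
- jar_small_mid (a point): Small specimen jar, same make: glass 32 mm, lid 36 mm in diameter and 13 mm high, 46 mm tall in all, about 0.06 kg. At the start it stands on the lid of the large or of the medium jar. Point: its centre, on its axis, 23 mm above its base (lid: 10 to 23 mm above the point); z up.
- slide_box_mid (a point): Closed box for microscope slides, cream plastic with a dark seam and a blank paper label on top: 86 mm long (x), 36 mm wide (y), 32 mm tall (z), about 0.09 kg; latch and hinges are too thin to matter. Lies flat on the lid of the large or of the medium jar, at any angle. Point: its centre, 16 mm above its underside; x along its length.
- block_wide: Fixed wooden holding block 110 x 110 mm, 24 mm tall, with a round well 81 mm in diameter and 10 mm deep in the middle of its top (floor of the well 14 mm above the bench), for the large jar. Origin: centre of its underside, on the bench; z up.
- block_narrow: Fixed wooden holding block 90 x 90 mm, 24 mm tall, with a round well 61 mm in diameter and 10 mm deep in the middle of its top (floor of the well 14 mm above the bench), for the medium jar; the large jar does not fit in. Origin: centre of its underside, on the bench; z up.
- slide_tray: Fixed shallow metal tray, 112 mm long (x) by 62 mm wide (y), 10 mm tall, inside 104 x 54 mm with its floor 4 mm above the bench and a lip 6 mm high all round; a small label holder on one short end. For the slide box, length along length, either way round. Origin: centre of its underside, on the bench; x along its length.
- tin: Fixed open round storage tin, grey painted metal, opaque, 148 mm in outer diameter, 80 mm tall, wall 4 mm. A flat card lies inside on earlier packed jars. The small jar is to stand on the card, anywhere. The card's height differs each time and is not given: its top is 23 to 48 mm above the bench; it gives 1 mm per 2 N, up to 10 mm. Origin: centre of its underside, on the bench; z up.
- petri_dish: Bystander, loose: covered flat glass dish 90 mm in diameter, 15 mm tall, with small shells in it. Origin: centre of its underside.
- wash_bottle: Bystander, loose: white squeeze bottle 52 mm in diameter with a grey cap and a thin bent spout, 155 mm tall. Origin: centre of its underside; z up.
Not all that is in view belongs to the job. What is shaped like the part that bears jar_small_mid but orange or red is not meant.

How it is judged (in metres and radians):
At the end, for the whole second after the job is handed in: Large jar on the floor of the wide well, medium jar of the narrow one (13 mm); slide box flat in the tray (15 mm, 0.35 rad); small jar on the card in the tin (55 mm); all upright within 0.09 rad, released, at rest; Petri dish and wash bottle within 20 mm of their places (horizontal distance between jar_large_mid and block_wide below 0.013 m and z of jar_large_mid in the frame of block_wide below 0.049 m and linear speed of each of jar_large, jar_medium, slide_box, jar_small below 0.03 m/s and angular speed of each of jar_large, jar_medium, slide_box, jar_small below 0.3 rad/s and angle between each of jar_large_mid, jar_medium_mid, slide_box_mid, jar_small_mid's own z axis and vertical below 0.09 rad and horizontal distance between jar_medium_mid and block_narrow below 0.013 m and z of jar_medium_mid in the frame of block_narrow below 0.049 m and horizontal distance between slide_box_mid and slide_tray below 0.015 m and z of slide_box_mid in the frame of slide_tray below 0.024 m and angle between the x axis of slide_box_mid and the x axis of slide_tray, either way round below 0.35 rad and horizontal distance between jar_small_mid and tin below 0.055 m and z of jar_small_mid in the frame of tin below 0.074 m and distance of each of petri_dish, wash_bottle from where it was at the start of the episode below 0.02 m); the robot touches nothing.
It fails at once if a jar is tipped over, or the slide box turned over or stood on edge (angle between any of jar_large_mid, jar_medium_mid, jar_small_mid, slide_box_mid's own z axis and vertical above 0.7 rad).
It fails at once if a jar is dropped into its place from a height (it comes down at more than 0.5 m/s) ((horizontal distance between jar_large_mid and block_wide below 0.02 m and z of jar_large_mid in the frame of block_wide below 0.08 m and linear speed of jar_large above 0.5 m/s) or (horizontal distance between jar_medium_mid and block_narrow below 0.02 m and z of jar_medium_mid in the frame of block_narrow below 0.08 m and linear speed of jar_medium above 0.5 m/s) or (horizontal distance between jar_small_mid and tin below 0.055 m and z of jar_small_mid in the frame of tin below 0.1 m and linear speed of jar_small above 0.5 m/s)).
It fails at once if the small jar is rammed down in the tin (more than 30 N) (contact force between jar_small and tin above 30 N).
It fails at once if the Petri dish or the wash bottle is pushed from its place or knocked over (distance of any of petri_dish, wash_bottle from where it was at the start of the episode above 0.02 m or angle between wash_bottle's own z axis and vertical above 0.3 rad).
It also fails if it takes over 128 s, if anything falls off the work surface, if the arm or the gripper's body presses on something with over 40 N, if the wrist force passes 120 N, or if a joint passes its speed limit or range.

## Working session

There is one attempt and no reset: what is moved stays moved. The work goes in short steps, each a Python script; the robot and the scene stay as the last script left them, time stands still between calls to the robot, and variables do not carry over. Pictures are saved under pics/ and viewed, about 12 in all and at most 16, crops included, and the job is handed in when it is done.

```bash
ls; mkdir -p pics; cat > h.py <<'E'
import numpy as np, cv2
from workcell import r, effector, viewer, ticket
def shot(n,tag):
    m=viewer.camera_model(n); p,d=viewer.read_camera(n)
    cv2.imwrite(f'pics/{tag}.png',p[:,:,::-1]); np.savez(f'pics/{tag}.npz',p=p,d=d,T=m['camera_from_world'],k=[m['fx'],m['fy'],m['cx'],m['cy']])
    return p,d,m
def load(tag): return np.load(f'pics/{tag}.npz')
def cloud(f):
    fx,fy,cx,cy=f['k']; d=f['d']; v,u=np.indices(d.shape)
    P=np.stack([(u-cx)*d/fx,(v-cy)*d/fy,d],-1); T=np.linalg.inv(f['T'])
    return P@T[:3,:3].T+T[:3,3]
def ray(f,u,v,z):
    fx,fy,cx,cy=f['k'];T=np.linalg.inv(f['T']);d=T[:3,:3]@[(u-cx)/fx,(v-cy)/fy,1];o=T[:3,3]
    return o+d*(z-o[2])/d[2]
def R(yaw): # jaw (y axis) along direction yaw deg (tool down)
    a=np.radians(yaw); y=np.array([np.cos(a),np.sin(a),0]); z=np.array([0,0,-1.]); return np.stack([np.cross(y,z),y,z],1)
E
python3 - <<'E'
from h import *
for n in('scene','top'):
    p,d,m=shot(n,n+'0'); print(n,np.linalg.inv(m['camera_from_world']).round(2).tolist(),m['fx'],(d>0).mean())
print(r.get_eef_rot().round(3).tolist(), r.get_time_s(), r.pinch_z)
E
```

```text
pics
scene [[0.76, 0.41, -0.5, 1160.05], [0.65, -0.5, 0.57, -810.97], [-0.02, -0.76, -0.65, 968.4], [0.0, 0.0, 0.0, 1.0]] 592.1306772290209 0.9930631510416666
top [[-0.01, -0.99, 0.13, 324.84], [-1.0, 0.01, -0.0, -23.78], [0.0, -0.13, -0.99, 1209.85], [0.0, 0.0, 0.0, 1.0]] 545.2777530618931 0.996015625
[[0.925, 0.38, -0.0], [0.38, -0.925, 0.001], [0.0, -0.001, -1.0]] 0.1 18.8
```

View pics/top0.png

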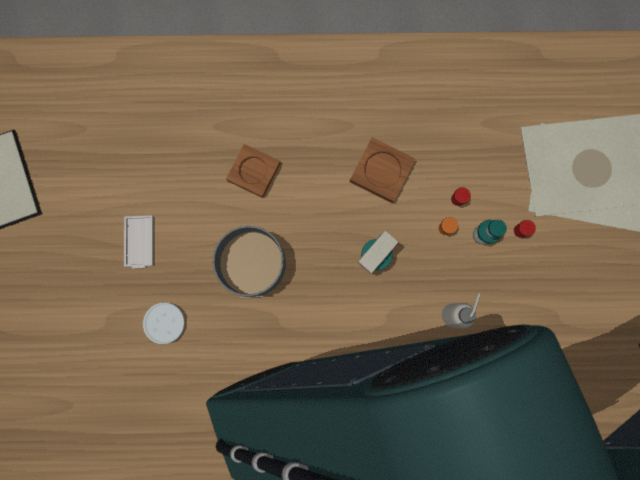

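View pics/scene0.png

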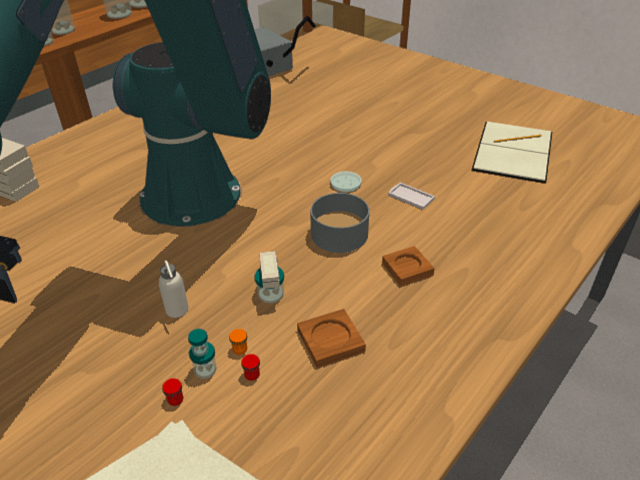

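Top view: the slide box lies on the large jar at (379,252) and the small jar on the medium jar at (490,231). The wide block is at (383,168), the narrow block at (254,170), the tray at (139,241), the tin at (250,262), the dish at (163,323) and the bottle at (460,314).
Could be mistaken for the small jar: orange (449,226), red (462,196) and red (526,229). The teal one at (497,229), on top of the medium jar, is the one I want.

```bash
cat > m.py <<'E'
from h import *
f=load('top0'); C=cloud(f); p=f['p']; hsv=cv2.cvtColor(p,cv2.COLOR_RGB2HSV)
v,u=np.indices(p.shape[:2])
def reg(u0,u1,v0,v1): return (u>=u0)&(u<=u1)&(v>=v0)&(v<=v1)
def fit(name,m,zr,rect=False):
    s=m&(C[...,2]>zr[0])&(C[...,2]<zr[1]); P=C[s]
    z=np.median(P[:,2]); q=P[:,:2].astype(np.float32)
    c,rad=cv2.minEnclosingCircle(q); rc=cv2.minAreaRect(q)
    print(name,len(P),'z',z.round(1),'circ',np.round(c,1),round(rad,1),'rect',np.round(rc[0],1),np.round(rc[1],1),round(rc[2],1))
    return s
sc=np.zeros(p.shape[:2],np.uint8)
print('table z',[C[a,b,2].round(1) for a,b in((100,100),(100,450),(300,330),(200,330))])
fit('small',reg(470,515,210,250),(95,125)); fit('medium',reg(470,515,210,250),(50,75))
fit('box',reg(350,405,225,280),(85,105)); fit('large',reg(350,405,225,280),(52,72))
fit('bwide',reg(340,420,130,210),(19,30)); fit('bnarrow',reg(220,290,135,205),(19,30))
fit('wellw',reg(360,406,146,190),(10,17));fit('welln',reg(236,270,155,186),(10,17))
fit('tray',reg(115,160,208,275),(6,15)); fit('trayfloor',reg(115,160,208,275),(1.5,5.5)); fit('tin',reg(205,295,215,305),(72,90)); fit('card',reg(225,275,240,285),(15,60))
fit('dish',reg(135,195,295,350),(8,20)); fit('bottle',reg(435,485,290,330),(25,170))
fit('orange',reg(435,462,213,240),(40,50));fit('red1',reg(449,475,184,210),(40,50));fit('red2',reg(512,540,216,242),(40,50))
E
python3 m.py
python3 - <<'E'
from h import *
f=load('scene0')['p']
cv2.imwrite('pics/crop.png',cv2.resize(f[220:420,130:380,::-1],(750,600),interpolation=cv2.INTER_CUBIC))
E
```

```text
table z [np.float64(0.9), np.float64(2.4), np.float64(2.9), np.float64(3.1)]
small 266 z 107.3 circ [ 493.9 -389.3] 18.8 rect [ 493.6 -389. ] [35.8 35.2] 78.7
medium 244 z 61.2 circ [ 494.4 -387.3] 25.9 rect [ 493.1 -382.3] [50.6 40.3] 20.0
box 728 z 93.7 circ [ 450.  -144.6] 45.1 rect [ 449.8 -144.9] [37.5 86.1] 48.7
large 245 z 61.7 circ [ 442.6 -139.9] 38.1 rect [ 441.4 -139.5] [66.4 66.9] 53.2
bwide 1383 z 23.6 circ [ 643.4 -167.4] 77.0 rect [ 643.2 -166.9] [109.9 112. ] 61.9
bnarrow 1037 z 23.8 circ [645.3 122.8] 62.9 rect [645.5 123.1] [91.6 90.9] 64.0
wellw 834 z 13.9 circ [ 640.4 -157. ] 51.2 rect [ 637.7 -165.8] [80.4 94.3] 74.9
welln 488 z 14.0 circ [636.7 124.5] 42.8 rect [644.7 122.8] [76.  67.9] 89.0
tray 585 z 8.5 circ [492.8 397.3] 76.2 rect [493.6 382.2] [148.2  97.5] 6.6
trayfloor 1036 z 3.1 circ [488.8 381.4] 89.7 rect [489.4 382.2] [153.9 101.6] 1.6
tin 487 z 79.2 circ [436.9 125.4] 74.0 rect [436.9 125.6] [146.7 144.9] 88.6
card 2314 z 23.6 circ [433.8 126.1] 72.1 rect [437.3 127.3] [113.6 101. ] 89.7
dish 1339 z 14.6 circ [309.1 316.9] 45.6 rect [309.  316.9] [88.5 88. ] 80.8
bottle 699 z 102.0 circ [ 328.1 -317.9] 36.4 rect [ 327.7 -310.7] [44.3 69.5] 85.2
orange 213 z 45.0 circ [ 511.1 -305.9] 18.6 rect [ 510.9 -306.4] [34.7 35.9] 25.4
red1 215 z 45.6 circ [ 577.  -336.1] 19.2 rect [ 576.5 -336.5] [35.2 34.9] 49.6
red2 218 z 45.6 circ [ 503.4 -472.4] 18.7 rect [ 502.7 -473. ] [36.1 34.7] 87.7
```

View pics/crop.png

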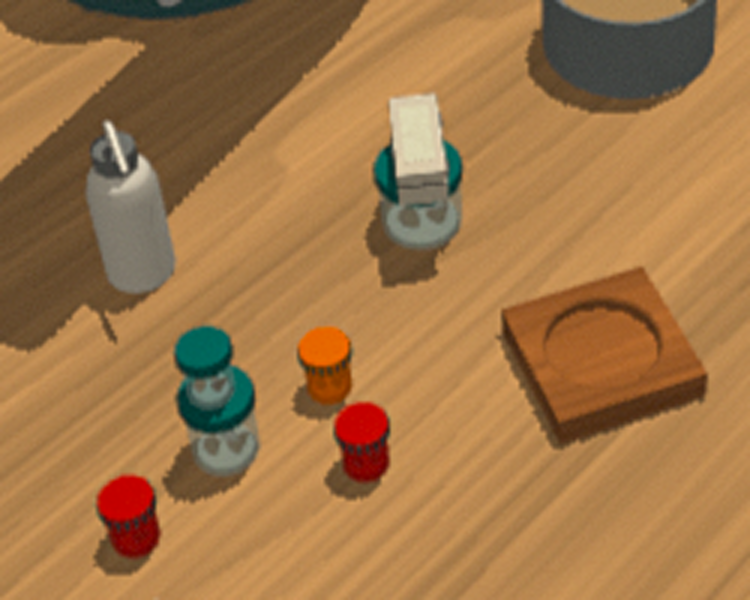

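The crop confirms the choice: teal small jar on the teal medium jar, box on the large jar, and the orange and red ones standing alone on the bench. Next I'll measure the tray by colour and pick up the slide box.

```bash
cat >> h.py <<'E'
def best(p,yaw):
    q0=np.array(r.get_qpos()); c=[]
    for y in (yaw,yaw+180):
        q=r.inverse_kinematics(list(p),R(y))
        if q is not None: c.append((np.abs(np.array(q)-q0).max(),y))
    return R(min(c)[1])
def over(x,y,z,yaw):
    """high transit, then above the place"""
    p=r.get_eef_pos()
    if p[2]<235: r.move_straight([p[0],p[1],240],v=200)
    M=best([x,y,240],yaw); r.move_pose([x,y,240],M); r.move_straight([x,y,z],v=180)
def fz(): return np.round(r.get_wrist_force(),1)
E
python3 - <<'E'
from h import *
f=load('top0');hsv=cv2.cvtColor(f['p'],cv2.COLOR_RGB2HSV)
m=(hsv[...,1]<50)&(hsv[...,2]>110); m[:, :110]=0;m[:205]=0;m[280:]=0;m[:,170:]=0
m=cv2.morphologyEx(m.astype(np.uint8),cv2.MORPH_OPEN,np.ones((5,5)))
v,u=np.nonzero(m); q=np.array([ray(f,a,b,9)[:2] for a,b in zip(u,v)],np.float32)
rc=cv2.minAreaRect(q);print('tray',rc,len(q)); 
o=np.array(rc[0]); a=np.radians(rc[2]); e=np.array([np.cos(a),np.sin(a)]); print(np.percentile((q-o)@e,[0,1,50,99,100]),np.percentile((q-o)@[-e[1],e[0]],[0,1,50,99,100]))
effector.grip(70)
over(450,-145,110,48.7)
shot('wrist','w1')
print(r.get_time_s(),fz(),r.get_width(),r.move_straight([450,-145,73],v=60,max_force=6))
effector.grip(20); print(r.get_width(),r.get_eef_pos().round(1))
r.move_straight([450,-145,78],v=20); r.move_straight([450,-145,240],v=150)
print(r.get_width(),fz(),r.get_time_s()); shot('top','t1')
E
```

```text
tray ((489.19915771484375, 378.7919616699219), (116.53690338134766, 62.51268005371094), 2.0495285987854004) 1397
[-58.26840058 -56.77656027   2.67257787  57.40738552  58.26850536] [-31.25630897 -31.03938473  -1.98487046  31.2549189   31.25636556]
3.7667 [-0.2  0.5  0.2] 70.0168196451535 False
35.74046505894665 [ 450.  -145.    73.1]
36.11131214608518 [-0.1 -0.2 -0.8] 6.7833
```

View pics/t1.png

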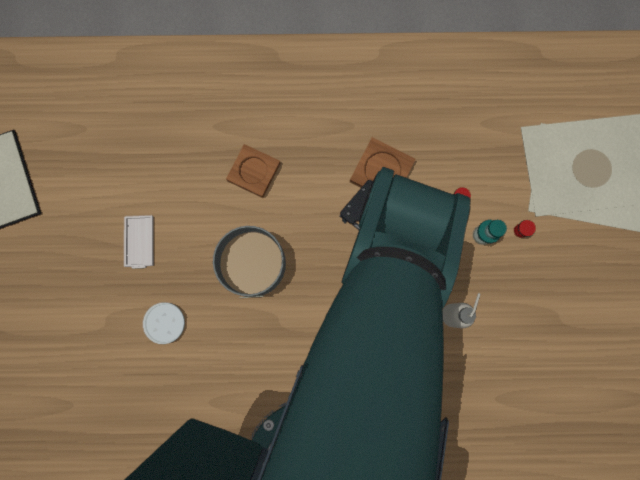

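The box is held (width 36 mm) and the rest of the scene is undisturbed. Now it goes into the tray.

```bash
python3 - <<'E'
from h import *
over(491.5,379,60,92); 
r.move_straight([491.5,379,22],v=80)
print(r.get_time_s(),fz(),r.move_straight([491.5,379,13],v=15,max_force=4),r.get_eef_pos().round(1),fz())
effector.grip(50); r.move_straight([491.5,379,240],v=180)
M=best([437,0,300],0)
shot('wrist','w2'); shot('scene','s2'); p,d,m=shot('top','t2')
print(r.get_time_s())
a=cv2.resize(load('w2')['p'],(400,300));b=cv2.resize(load('s2')['p'],(400,300)); cv2.imwrite('pics/c2.png',np.hstack([a,b])[:,:,::-1])
E
```

```text
10.5083 [ 0.7 -0.4 -0.4] True [491.6 379.1  15. ] [-1.2 -0.3  4.8]
12.9833
```

View pics/c2.png

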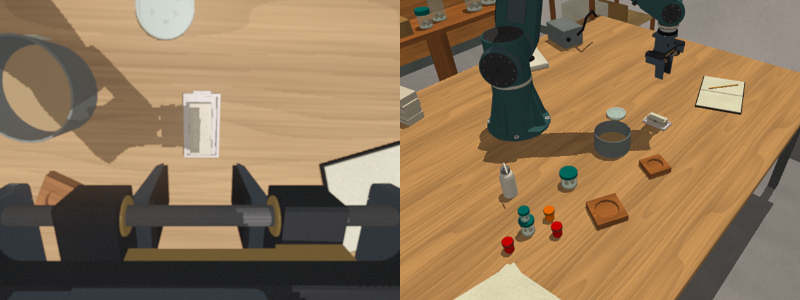

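The box sits inside the tray; contact came at TCP z = 15.0, as predicted. The large jar stands clear, so I measure it again in the new top view.

```bash
python3 - <<'E'
from h import *
for t in('t2','s2'):
    f=load(t);C=cloud(f);h=cv2.cvtColor(f['p'],cv2.COLOR_RGB2HSV)
    teal=(h[...,0]>78)&(h[...,0]<98)&(h[...,1]>120)
    for n,c,lo,hi in(('large',(446,-142),56,68),('medium',(494,-387),56,68),('small',(494,-388),102,114)):
        s=teal&(np.hypot(C[...,0]-c[0],C[...,1]-c[1])<50)&(C[...,2]>lo)&(C[...,2]<hi)
        q=C[s][:,:2].astype(np.float32)
        if len(q)>5: print(t,n,len(q),np.median(C[s][:,2]).round(1),cv2.minEnclosingCircle(q))
f=load('t2');C=cloud(f);s=(C[...,2]>28)&(C[...,2]<45)&(np.hypot(C[...,0]-491,C[...,1]-379)<70)
print('box',s.sum(),np.median(C[s][:,2]),cv2.minAreaRect(C[s][:,:2].astype(np.float32)))
E
```

```text
t2 large 694 61.8 ((448.0882873535156, -144.80941772460938), 32.08142852783203)
t2 medium 182 61.3 ((494.27593994140625, -385.9893798828125), 24.023738861083984)
t2 small 222 107.7 ((493.2406311035156, -387.7127990722656), 17.817794799804688)
s2 large 470 59.7 ((448.5252380371094, -147.857666015625), 36.08177185058594)
s2 medium 201 59.8 ((497.0130615234375, -389.0051574707031), 25.67153549194336)
s2 small 211 105.6 ((496.2972106933594, -389.8438720703125), 19.357040405273438)
box 691 35.76951689773887 ((491.4716796875, 376.348388671875), (86.91923522949219, 38.616275787353516), 1.885189414024353)
```

Box in the tray: 2.6 mm off centre, yaw matches. Large jar next.

```bash
python3 - <<'E'
from h import *
x,y=448.2,-145.5
effector.grip(91); over(x,y,90,90)
print(r.move_straight([x,y,36],v=60,max_force=6),r.get_eef_pos().round(1))
effector.grip(50); w=r.get_width(); r.move_straight([x,y,42],v=20); print(w,r.get_width(),fz(),r.get_time_s())
over(643.3,-167,90,90)
r.move_straight([643.3,-167,58],v=60); f0=fz()
print(f0,r.move_straight([643.3,-167,48],v=12,max_force=4),r.get_eef_pos().round(1),fz())
effector.grip(85); r.move_straight([643.3,-167,240],v=150); print(r.get_time_s()); shot('wrist','w3')
# small jar
x,y=493.8,-388.2
effector.grip(60); over(x,y,130,0)
shot('scene','s3')
print(r.move_straight([x,y,82],v=50,max_force=4),r.get_eef_pos().round(1))
effector.grip(25); w=r.get_width(); r.move_straight([x,y,87],v=20);r.move_straight([x,y,240],v=150); print(w,r.get_width(),fz(),r.get_time_s())
shot('scene','s4');shot('top','t4')
a=cv2.resize(load('w3')['p'],(400,300));b=cv2.resize(load('s4')['p'],(400,300)); cv2.imwrite('pics/c4.png',np.hstack([a,b])[:,:,::-1])
E
```

```text
False [ 448.4 -145.6   36.3]
65.54594718270285 65.54341149294399 [ 0.4 -0.2 -2.7] 18.6667
[-0.2 -0.1 -2.5] True [ 643.2 -167.    50.2] [-1.6  0.3  6.3]
24.85
False [ 494.  -388.4   82.3]
34.99357980171128 35.029098502955016 [ 0.7  0.1 -1. ] 30.5333
```

View pics/c4.png

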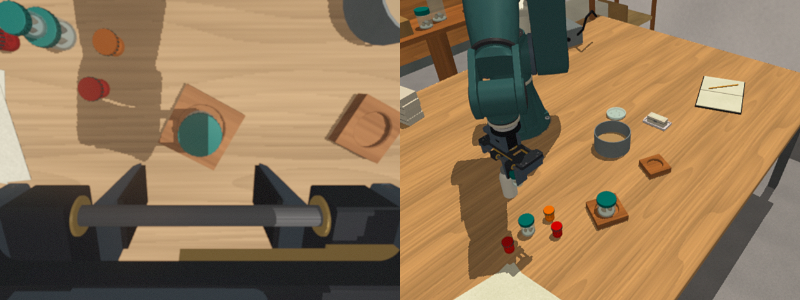

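The large jar sits in the wide well and the small jar is held (35 mm across the lid). Now I lower the small jar into the tin until it touches.

```bash
python3 - <<'E'
from h import *
x,y=437,125.5
over(x,y,130,90)
r.move_straight([x,y,77],v=60); r.dwell(.2); f0=fz()
print(f0,r.get_width(),r.move_straight([x,y,36],v=10,max_force=3),r.get_eef_pos().round(1),fz(),r.get_time_s())
shot('wrist','w5')
E
```

```text
[ 0.4 -0.7  0.2] 35.33679177176503 True [437.  125.5  41.9] [ 0.2 -0.   2.7] 37.5167
```

Contact came at base height about 22 mm, which agrees with a card at about 23.5 mm sprung slightly (top-camera depth: 23.6). I release it and pick up the medium jar.

```bash
python3 - <<'E'
from h import *
effector.grip(60); r.move_straight([437,125.5,80],v=60); r.move_straight([437,125.5,240],v=180)
shot('wrist','w6'); shot('top','t6')
f=load('t4');C=cloud(f);h=cv2.cvtColor(f['p'],cv2.COLOR_RGB2HSV)
for t in('t4','t6'):
    f=load(t);C=cloud(f);h=cv2.cvtColor(f['p'],cv2.COLOR_RGB2HSV);teal=(h[...,0]>78)&(h[...,0]<98)&(h[...,1]>120)
    s=teal&(np.hypot(C[...,0]-494,C[...,1]+387)<45)&(C[...,2]>56)&(C[...,2]<68);q=C[s][:,:2].astype(np.float32)
    if len(q)>5: c=cv2.minEnclosingCircle(q);print(t,c,len(q),np.median(C[s][:,2]))
f=load('w6'); print(r.get_time_s())
a=cv2.resize(load('w6')['p'],(400,300));b=cv2.resize(load('t6')['p'],(400,300)); cv2.imwrite('pics/c6.png',np.hstack([a,b])[:,:,::-1])
E
```

```text
t4 ((494.3544921875, -386.3548278808594), 24.171527862548828) 401 61.67190156957372
t6 ((494.4934997558594, -386.1529235839844), 24.285524368286133) 395 61.645143452441744
40.0583
```

View pics/c6.png

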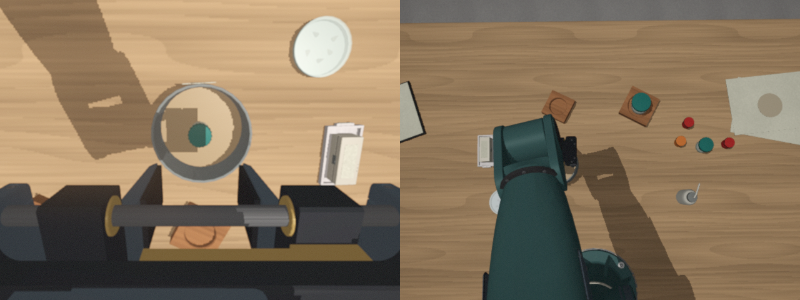

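The small jar stands centred on the card and the medium jar stands free at (494.4,-386.5). Medium jar next.

```bash
python3 - <<'E'
from h import *
x,y=494.5,-387
effector.grip(76); over(x,y,90,0)
print(r.move_straight([x,y,36],v=50,max_force=6),r.get_eef_pos().round(1))
effector.grip(38); w=r.get_width(); r.move_straight([x,y,42],v=20); print(w,r.get_width(),fz(),r.get_time_s())
x,y=645.4,123
over(x,y,90,0)
r.move_straight([x,y,58],v=60)
print(fz(),r.move_straight([x,y,48],v=12,max_force=4),r.get_eef_pos().round(1),fz())
effector.grip(70); r.move_straight([x,y,240],v=150); shot('wrist','w7')
r.move_pose([266,-647.5,240],R(-67.6)); r.dwell(.3)
shot('top','t7');shot('scene','s7');print(r.get_time_s())
cv2.imwrite('pics/c7.png',np.hstack([cv2.resize(load(t)['p'],(400,300)) for t in('t7','s7')])[:,:,::-1])
f=load('t7');C=cloud(f);h=cv2.cvtColor(f['p'],cv2.COLOR_RGB2HSV);teal=(h[...,0]>78)&(h[...,0]<98)&(h[...,1]>120)
for n,c,lo,hi in(('large',(643,-167),70,82),('medium',(645,123),70,82),('small',(437,125),60,80)):
    s=teal&(np.hypot(C[...,0]-c[0],C[...,1]-c[1])<50)&(C[...,2]>lo)&(C[...,2]<hi);q=C[s][:,:2].astype(np.float32)
    print(n,len(q),np.median(C[s][:,2]).round(1),cv2.minEnclosingCircle(q))
s=(C[...,2]>28)&(C[...,2]<45)&(np.hypot(C[...,0]-491,C[...,1]-379)<70)
print('box',np.median(C[s][:,2]),cv2.minAreaRect(C[s][:,:2].astype(np.float32)))
s=(C[...,2]>8)&(C[...,2]<20)&(np.hypot(C[...,0]-309,C[...,1]-317)<60);print('dish',cv2.minEnclosingCircle(C[s][:,:2].astype(np.float32)))
s=(C[...,2]>25)&(C[...,2]<170)&(np.hypot(C[...,0]-328,C[...,1]+315)<60);print('bottle',cv2.minEnclosingCircle(C[s][:,:2].astype(np.float32)))
E
```

```text
False [ 494.7 -387.1   36.3]
49.556214124582205 49.448019132758155 [ 0.2  0.5 -1.9] 45.5833
[-0.2 -0.4 -2.1] True [645.3 123.   50. ] [-1.5 -0.1  6.2]
56.3667
large 693 75.7 ((642.3560180664062, -168.54598999023438), 32.65582275390625)
medium 387 75.9 ((644.4825439453125, 121.1761245727539), 24.439495086669922)
small 188 69.1 ((439.3910827636719, 122.39862060546875), 16.828027725219727)
box 35.79905919762996 ((491.8867492675781, 376.4434509277344), (86.67427825927734, 39.01033020019531), 2.2240376472473145)
dish ((309.0094909667969, 316.9156494140625), 45.15116500854492)
bottle ((327.6502380371094, -318.5720520019531), 36.30459213256836)
```

View pics/c7.png

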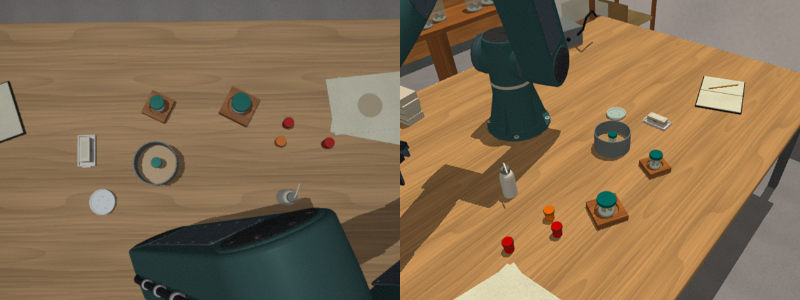

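All four are in place at the expected heights (lid tops at 76, 76 and 69 mm, box top at 36 mm). The dish and bottle have not moved, so I hand it in.

```bash
python3 -c "
from h import *
print(ticket.sign_off())"
```

```text
the job is handed in; nothing more can be done
None
```

I took both piles apart, put all four things away and handed the job in at about 56 s. No verdict was reported.

My last check, from the top camera:

| Thing | Where it is | Off centre | Top height |
|---|---|---|---|
| Large jar | wide well | about 2 mm | 76 mm |
| Medium jar | narrow well | about 2 mm | 76 mm |
| Slide box | flat in the tray, lined up within about 0.2° | about 2.5 mm | 36 mm |
| Small jar | standing on the card in the tin | about 4 mm | 69 mm |

- **Small jar:** I lowered it at 10 mm/s until it touched, at about 3 N. Contact put the card near 23.5 mm, in line with the 23.6 mm from the top camera's depth.
- **Petri dish and wash bottle:** both measured within 1 mm of where they started.
- **Disagreement:** in an earlier check, the scene camera differed from the top camera by about 2–4 mm on the jar positions. That is only slightly beyond the calibration error and well inside the tolerances.
- **Tilt:** I judged the jars upright from the pictures and lid heights and did not measure their tilt.

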